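Find the empty bay of the pack dock and open its flap

ROBOT

A 6-joint arm with a two-finger parallel gripper is mounted at the origin on a cart in front of the work surface, level with it; the furniture and walls round the work are solid. World frame = base frame: x ahead of the robot, y to its left, z up, the work surface at z = 0. Lengths are in m, angles in rad, forces in N, time in s.
With the tool pointing down it reaches from about 0.25 to 0.775 m from the base axis. Payload 4 kg.
Tool frame: the origin (TCP) lies on the centre line of the jaws, within the pads' length; the fingertips stand 8 mm ahead of it and the grasp point (between the pads) lies 11 mm behind it; z points along the fingers, x is the direction in which the jaws open and shut, and the axes are right-handed (so a half turn about z gives the same grasp; the last joint's range is limited). The gripper opens to 94 mm and grips with 3 to 60 N. Pads are 16 mm wide; open, the fingers measure 119 mm over their backs; the gripper's body (75 mm by 177 mm) begins 78 mm behind the grasp point.
Start: joints at [-0.103, 0.087, 1.371, -0, 1.684, -0.103], TCP at [0.55, -0, 0.214] pointing down, gripper open.
Joint ranges: [-3.1, 3.1], [-0.76, 2.03], [0.27, 2.55], [-1.08, 4.22], [0.17, 2.65], [-2.57, 2.57]. Speed limits (rad/s): [2.79, 2.79, 3.14, 3.14, 3.14, 3.14].

INTERFACE

Orientations are given as a unit quaternion [w, x, y, z].
In Python, from station import move_to, servo_line, set_joints, set_gripper, pause, inverse_kinematics, state, capture, MotionError, sign_off gives the robot as it stands. Calls block until the motion is done:
- move_to(position, orientation): joint-space move of the TCP to a pose.
- servo_line(position, speed=0.15, rot=None): straight line of the TCP; rot=None keeps the orientation; speed is the mean speed in m/s.
- set_joints(angles): joint-space move.
- set_gripper(opening): finger opening in m; the grip force is fixed at half the most; returns when the fingers have stopped.
- pause(seconds).
- inverse_kinematics(position, orientation): joint angles nearest the present ones, or None.
- state(): the state.
- capture(name): name is "scene" or "side" or "wrist"; returns a dict with "image" (480x640x3 uint8, red, green, blue), "fx", "fy", "cx", "cy" (pixels), "origin" and "rotation" of the camera in the world. Camera axes: x right, y down, z forward; pixel columns grow to the right and rows downward; lengths in m; the calibration is good to about 2 mm. A picture is of the moment at which its call begins. There is no depth.
A pose or a line that the arm cannot do raises MotionError and nothing moves.
- sign_off(): hands the job in, once; it reports no verdict.
The state is a dict: "time_s": time; "joint_pos": joint angles; "joint_vel": joint speeds; "joint_torque": joint torques, N m; "eef_pos": TCP position; "tool_rot": TCP orientation; "force": force on the tool from outside, world axes, zero at the start; "wrist_torque": the same for the moment, N m; "gripper_width": finger opening in m.
Only numpy, scipy, OpenCV 4.12 (cv2) and the standard library are available. Lean on these libraries where they do the work, as an engineer would, in place of code of your own. Each camera call takes 0.05 s, during which the arm holds its last target. There are 200 camera calls.

TASK

One of the dock's four flaps covers an empty bay and rocks; the other three sit firm on a pack. With your fingertips, gently press the yellow near ends of the flaps until you find the one that rocks, tip it, then push its raised far end up and toward you until the flap stands upright, and leave it so. Only press and push, without gripping: leave the other flaps shut and the small parts lying round the dock where they are.

Things in the scene. Friction and masses are not known exactly. Their poses are not given: they have to be found in the camera images.
- dock: blue box fixed to the bench, 130 mm deep (x), 305 wide (y), 60 high, with four identical white flaps flush in its flat top, a to d at y = +111, +37, -37, -111 mm. Origin: centre of its underside; x points to its back, away from the robot, y left, z up. Solid rails 18 mm wide run before and behind the flaps. Three bays, drawn anew each time, hold a pack right under the flap; one is empty, 54 mm deep
- flap_a (a joint): tilt of the leftmost (+y) flap, rad: 0 flush, 1.5 (stop) upright. Plate 90x62x4 mm with a yellow ribbed strip at its near end; its axle, along y, lies 40 mm from the near end and 50 mm from the far end. The near end can only go down, the far end only up (28 mm at 0.6). Slippery but stiff: stays where left. Over the empty bay about 2 N on the strip tips it; over a pack it gives under 2 mm
- flap_b (a joint): tilt of the second from the left flap, rad: 0 flush, 1.5 (stop) upright. Plate 90x62x4 mm with a yellow ribbed strip at its near end; its axle, along y, lies 40 mm from the near end and 50 mm from the far end. The near end can only go down, the far end only up (28 mm at 0.6). Slippery but stiff: stays where left. Over the empty bay about 2 N on the strip tips it; over a pack it gives under 2 mm
- flap_c (a joint): tilt of the third from the left flap, rad: 0 flush, 1.5 (stop) upright. Plate 90x62x4 mm with a yellow ribbed strip at its near end; its axle, along y, lies 40 mm from the near end and 50 mm from the far end. The near end can only go down, the far end only up (28 mm at 0.6). Slippery but stiff: stays where left. Over the empty bay about 2 N on the strip tips it; over a pack it gives under 2 mm
- flap_d (a joint): tilt of the rightmost (-y) flap, rad: 0 flush, 1.5 (stop) upright. Plate 90x62x4 mm with a yellow ribbed strip at its near end; its axle, along y, lies 40 mm from the near end and 50 mm from the far end. The near end can only go down, the far end only up (28 mm at 0.6). Slippery but stiff: stays where left. Over the empty bay about 2 N on the strip tips it; over a pack it gives under 2 mm
- press_a (a point): point fixed on the dock, 60 mm above the bench: the middle of flap a's yellow strip on its top while shut, 15 mm from the flap's near end, 25 mm nearer than its axle and 75 mm nearer than its far end
- press_b (a point): point fixed on the dock, 60 mm above the bench: the middle of flap b's yellow strip on its top while shut, 15 mm from the flap's near end, 25 mm nearer than its axle and 75 mm nearer than its far end
- press_c (a point): point fixed on the dock, 60 mm above the bench: the middle of flap c's yellow strip on its top while shut, 15 mm from the flap's near end, 25 mm nearer than its axle and 75 mm nearer than its far end
- press_d (a point): point fixed on the dock, 60 mm above the bench: the middle of flap d's yellow strip on its top while shut, 15 mm from the flap's near end, 25 mm nearer than its axle and 75 mm nearer than its far end
- nine_volt_cell: loose yellow and black 9 V cell, 52x27x18 mm, lying right of the dock; origin: centre of its underside; leave it alone
- capacitor: loose dark blue round capacitor, 42x22x22 mm, lying left of the dock; origin: centre of its underside; leave it alone
- relay: loose blue relay, 13x29x20 mm, behind the dock; origin: centre of its underside; leave it alone

How it is judged:
On the way, in this order (a step that is already met when the one before it is completed fails the run):
1. a flap is rocked: pressed at its near end so that it tilts by 0.25 to 1.1 rad, the others staying shut (((value of joint flap_a between 0.25 and 1.1 rad and value of joint each of flap_b, flap_c, flap_d below 0.1 rad) or (value of joint flap_b between 0.25 and 1.1 rad and value of joint each of flap_a, flap_c, flap_d below 0.1 rad) or (value of joint flap_c between 0.25 and 1.1 rad and value of joint each of flap_a, flap_b, flap_d below 0.1 rad) or (value of joint flap_d between 0.25 and 1.1 rad and value of joint each of flap_a, flap_b, flap_c below 0.1 rad))), for 0.1 s.
2. the same flap is pushed up past 1.2 rad (((value of joint flap_a above 1.2 rad and value of joint each of flap_b, flap_c, flap_d below 0.1 rad) or (value of joint flap_b above 1.2 rad and value of joint each of flap_a, flap_c, flap_d below 0.1 rad) or (value of joint flap_c above 1.2 rad and value of joint each of flap_a, flap_b, flap_d below 0.1 rad) or (value of joint flap_d above 1.2 rad and value of joint each of flap_a, flap_b, flap_c below 0.1 rad))), for 0.2 s.
At the end, for the whole second after the job is handed in: the flap of the empty bay stands upright (joint over 1.2 rad) and is at rest, the other three are shut (under 0.1 rad), and the cell, capacitor and relay lie within 20 mm of where they were (((value of joint flap_a above 1.2 rad and value of joint each of flap_b, flap_c, flap_d below 0.1 rad) or (value of joint flap_b above 1.2 rad and value of joint each of flap_a, flap_c, flap_d below 0.1 rad) or (value of joint flap_c above 1.2 rad and value of joint each of flap_a, flap_b, flap_d below 0.1 rad) or (value of joint flap_d above 1.2 rad and value of joint each of flap_a, flap_b, flap_c below 0.1 rad)) and distance of each of nine_volt_cell, capacitor, relay from where it was at the start of the episode below 0.02 m and velocity of joint each of flap_a, flap_b, flap_c, flap_d below 0.1 rad/s); the robot touches nothing.
It fails at once if the dock or a flap is pressed, or gripped, with more than 35 N (contact force between any of the arm, the fingers and dock above 35 N).
It fails at once if the cell, capacitor or relay is lifted or shifted by more than 20 mm (distance of any of nine_volt_cell, capacitor, relay from where it was at the start of the episode above 0.02 m).
It also fails if it takes over 48 s, if anything falls off the work surface, if the arm or the gripper's body presses on something with over 40 N, if the wrist force passes 120 N, or if a joint passes its speed limit or range.

## Working session

There is one attempt and no reset: what is moved stays moved. The work goes in short steps, each a Python script; the robot and the scene stay as the last script left them, time stands still between calls to the robot, and variables do not carry over. Pictures are saved under pics/ and viewed, about 8 in all and at most 12, crops included, and the job is handed in when it is done.

```bash
mkdir -p pics; ls
python3 - <<'E'
from station import *
import cv2,numpy as np
for n in ["scene","wrist"]:
    c=capture(n); cv2.imwrite(f"pics/{n}0.png",c["image"][:,:,::-1]); np.savez(f"{n}0.npz",**c)
    print(n,c["fx"],c["cx"],c["cy"],c["origin"],np.round(c["rotation"],3).tolist())
s=state();print(s["time_s"],s["force"],s["tool_rot"],s["gripper_width"])
E
```

```text
pics
scene 468.0207271600545 315.35797495768537 234.06544193443688 [ 0.16499657 -0.55411652  0.73758471] [-0.329, 0.889, -0.297, 0.115]
wrist 389.237147493194 315.93703717432487 239.9906417808996 [0.5499621  0.08344146 0.38346921] [0.142, 0.99, 0.0, -0.001]
0.1 [-0.05443834 -0.50511816  0.15538863] [-1.00047873e-04  9.99999519e-01 -1.05080468e-05 -9.75535597e-04] 0.0940125377742816
```

View pics/scene0.png

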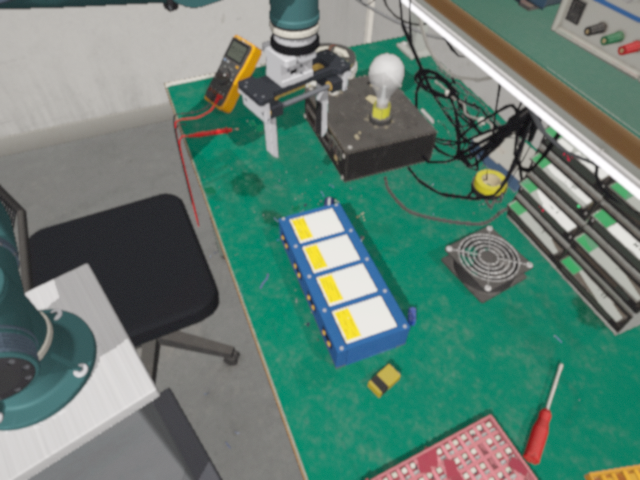

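View pics/wrist0.png

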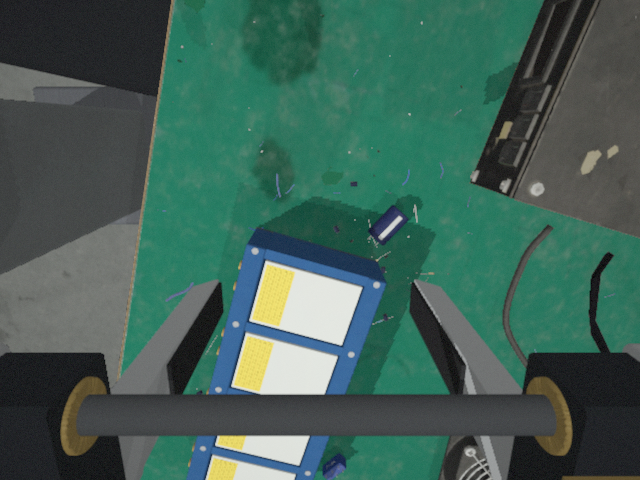

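Scene: the dock's yellow strips are at about (304,228), (318,257), (329,289), (346,323), with the cell at (385,378). The wrist view shows the capacitor at (388,224) and the relay at (334,466). All of them are clear of the press and push paths. Next I'll locate the dock.

```bash
cat > h.py <<'E'
import numpy as np,cv2
from scipy.spatial.transform import Rotation as R
def ray(c,u,v,z):
    q=np.array(c["rotation"]); M=R.from_quat(q[[1,2,3,0]]) if q.size==4 else R.from_matrix(q)
    d=M.apply([(u-float(c["cx"]))/float(c["fx"]),(v-float(c["cy"]))/float(c["fy"]),1]); o=np.array(c["origin"])
    return o+d*(z-o[2])/d[2]
def blobs(img,lo,hi,amin=80):
    m=cv2.inRange(cv2.cvtColor(img,cv2.COLOR_RGB2HSV),lo,hi)
    m=cv2.morphologyEx(m,cv2.MORPH_CLOSE,np.ones((3,3)))
    cs=cv2.findContours(m,cv2.RETR_EXTERNAL,cv2.CHAIN_APPROX_NONE)[0]
    return [(cv2.contourArea(k),cv2.moments(k)) for k in cs if cv2.contourArea(k)>amin]
E
python3 - <<'E'
from h import *
for n in ["scene","wrist"]:
    c=np.load(n+"0.npz")
    for nm,lo,hi in [("yel",(20,110,120),(35,255,255)),("white",(0,0,150),(180,50,255))]:
        for a,m in blobs(c["image"],lo,hi,150):
            u,v=m["m10"]/m["m00"],m["m01"]/m["m00"]; p=ray(c,u,v,.06)
            if .3<p[0]<.9 and abs(p[1])<.4: print(n,nm,int(a),round(u,1),round(v,1),np.round(p[:2],4))
E
```

```text
scene yel 288 388.6 375.4 [ 0.4405 -0.3845]
scene yel 377 347.1 323.8 [ 0.4469 -0.2784]
scene yel 306 330.4 288.5 [ 0.468  -0.2074]
scene yel 257 315.3 256.8 [ 0.4893 -0.136 ]
scene yel 219 301.7 228.3 [ 0.5103 -0.0649]
scene white 1868 363.4 319.1 [ 0.4741 -0.2878]
scene white 1587 345.9 284.3 [ 0.4952 -0.2168]
scene white 1351 330.1 253.2 [ 0.5162 -0.1458]
scene white 364 538.2 230.8 [ 0.8728 -0.3435]
scene white 1170 315.9 225.1 [ 0.5374 -0.0747]
scene white 656 264.4 123.9 [0.6352 0.2581]
wrist yel 419 222.0 470.0 [ 0.451  -0.2627]
wrist yel 267 232.1 440.6 [ 0.4639 -0.2248]
wrist yel 177 566.8 427.6 [ 0.8021 -0.208 ]
wrist yel 1227 253.3 363.4 [ 0.4896 -0.1342]
wrist yel 1457 273.0 294.9 [ 0.5106 -0.0631]
wrist white 771 255.6 471.5 [ 0.4862 -0.2646]
wrist white 378 486.2 458.8 [ 0.7258 -0.2474]
wrist white 1414 275.4 447.4 [ 0.5079 -0.2332]
wrist white 4699 281.4 367.8 [ 0.5163 -0.139 ]
wrist white 6039 304.3 302.9 [ 0.5388 -0.071 ]
wrist white 192 589.8 161.1 [0.773  0.0559]
```

```bash
cat >> h.py <<'E'
from station import *
yd=np.array([.285,.9585,0]); xd=np.array([.9585,-.285,0]); C=np.array([.506,-.180,0])
M=np.column_stack([yd,np.cross([0,0,-1.],yd),[0,0,-1.]])
q=R.from_matrix(M).as_quat()[[3,0,1,2]]
FY=dict(a=.111,b=.037,c=-.037,d=-.111)
def P(f,x,tip): return C+FY[f]*yd+x*xd+np.array([0,0,tip+.008])
def st(): s=state(); return s["time_s"],np.array(s["force"]),np.array(s["eef_pos"])
E
python3 - <<'E'
from h import *
for f in "abcd": print(f,[np.round(inverse_kinematics(P(f,x,.08),q),2) if inverse_kinematics(P(f,x,.08),q) is not None else None for x in (-.03,.085)])
set_gripper(0.0)
move_to(P("a",-.03,.10),q); print(st()[0])
servo_line(P("a",-.03,.066),speed=.08); pause(.2); t,f0,p=st(); print(t,f0,p,state()["gripper_width"])
for i in range(1,14):
    servo_line(P("a",-.03,.066-.001*i),speed=.02); t,f,p=st(); d=f-f0
    print(round(t,2),66-i,round(p[2]*1e3-8,2),np.round(d,2))
    if d[2]>6: print("firm");break
E
```

```text
a [array([-0.24,  0.07,  1.65, -0.  ,  1.43, -1.52]), array([-0.25,  0.31,  1.36, -0.  ,  1.47, -1.53])]
b [array([-0.38,  0.05,  1.66, -0.  ,  1.43, -1.67]), array([-0.37,  0.3 ,  1.37, -0.  ,  1.47, -1.65])]
c [array([-0.53,  0.06,  1.65, -0.  ,  1.43, -1.81]), array([-0.48,  0.31,  1.37, -0.  ,  1.47, -1.77])]
d [array([-0.67,  0.09,  1.62, -0.  ,  1.43, -1.95]), array([-0.6 ,  0.33,  1.33, -0.  ,  1.48, -1.88])]
2.7917
3.5667 [ 0.05796764  0.13114238 -0.34565526] [ 0.50937723 -0.06519182  0.07469269] 0.0006590998621683695
3.82 65 65.15 [0.11 0.11 0.59]
4.07 64 63.88 [-0.33  0.3  -0.22]
4.32 63 62.88 [-0.77  0.22  0.41]
4.57 62 61.88 [ 0.11 -0.23 -0.03]
4.82 61 60.92 [-0.24 -0.44  0.27]
5.07 60 60.1 [-0.29  0.17  0.11]
5.32 59 59.86 [-1.71 -0.37  5.  ]
5.57 58 59.81 [-3.07  0.58 10.61]
firm
```

Flap a is firm: 10 N with no descent. The position and height calibration look good, so I'll continue with b to d.

Run:
```python
from h import *
servo_line(P("a",-.03,.075),speed=.08)
for k in "bcd":
    servo_line(P(k,-.03,.075),speed=.12); servo_line(P(k,-.03,.063),speed=.05); pause(.15); t,f0,p=st()
    firm=False
    for z in np.arange(.061,.047,-.001):
        servo_line(P(k,-.03,z),speed=.02); t,f,p=st(); d=f-f0
        print(k,round(t,2),round(z*1e3),round(p[2]*1e3-8,2),np.round(d,2))
        if d[2]>8: firm=True;print("firm");break
    if not firm: print("ROCKS",k);break
    servo_line(P(k,-.03,.075),speed=.08)
```

```text
b 7.49 61 60.9 [ 0.56  0.47 -0.18]
b 7.74 60 60.13 [0.44 0.02 0.73]
b 7.99 59 59.87 [-0.14  1.24  4.81]
b 8.24 58 59.78 [-3.46  0.95  9.71]
firm
c 10.17 61 60.96 [1.02 1.69 0.27]
c 10.42 60 60.15 [-0.47  0.68  0.33]
c 10.67 59 59.84 [-1.87  1.44  5.44]
c 10.92 58 59.79 [-4.11  3.07 10.04]
firm
d 12.84 61 60.94 [ 0.19  1.09 -0.77]
d 13.09 60 60.12 [0.24 1.02 0.19]
d 13.34 59 59.26 [-0.41  0.1   2.4 ]
d 13.59 58 58.11 [-0.79  0.17  1.93]
d 13.84 57 56.97 [-0.22  0.55  2.05]
d 14.09 56 55.98 [0.   0.67 2.35]
d 14.34 55 54.99 [ 0.03 -0.41  0.72]
d 14.59 54 53.95 [0.76 0.98 1.69]
d 14.84 53 52.85 [0.17 1.34 2.07]
d 15.09 52 51.83 [0.42 0.51 1.44]
d 15.34 51 50.82 [-0.19  0.27  2.23]
d 15.59 50 49.86 [-1.5  -0.25  1.75]
d 15.84 49 48.85 [-1.06  0.99  1.74]
d 16.09 48 47.87 [-1.32  0.78  1.77]
ROCKS d
```

Flap d rocks: 12 mm down at about 2 N. I'll retreat, move behind it and take a look.

Run:
```python
from h import *
servo_line(P("d",-.03,.075),speed=.1)
servo_line(P("d",-.03,.125),speed=.2)
servo_line(P("d",.080,.125),speed=.2)
im=[cv2.cvtColor(capture(n)["image"],cv2.COLOR_RGB2BGR) for n in("scene","side")]
cv2.imwrite("pics/t1.png",np.hstack([cv2.resize(im[0][180:420,240:480],(400,400)),cv2.resize(im[1],(400,300),interpolation=cv2.INTER_AREA) if 0 else cv2.copyMakeBorder(cv2.resize(im[1],(400,300)),0,100,0,0,cv2.BORDER_CONSTANT)]))
print(st())
```

```text
(17.7083, array([ 0.29317847, -0.19567887,  0.53455005]), array([ 0.54988015, -0.30882192,  0.13244817]))
```

View pics/t1.png

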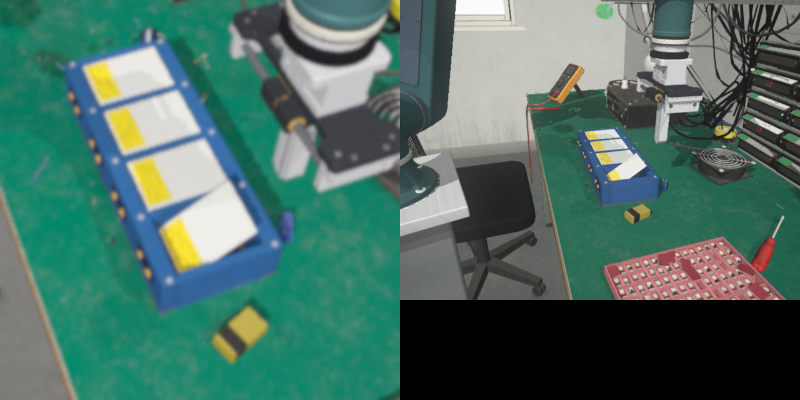

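Run:
```python
from h import *
c=capture("scene");img=c["image"][:,:,::-1].copy()
Q=np.array(c["rotation"]);Rm=R.from_quat(Q[[1,2,3,0]])
def pr(p):
    v=Rm.inv().apply(np.array(p)-c["origin"]);return (round(c["fx"]*v[0]/v[2]+c["cx"]),round(c["fy"]*v[1]/v[2]+c["cy"]))
e=np.array(state()["eef_pos"]);print(pr(e),state()["gripper_width"],e)
for p in (e-[0,0,.008],P("d",.045,.052),P("d",-.045,.052),P("d",.04,.08)): cv2.drawMarker(img,pr(p),(0,0,255),0,8)
cv2.imwrite("pics/t2.png",cv2.resize(img[150:400,280:520],(768,800)[:1]+(600,) if 0 else (576,600)))
```

```text
(413, 279) 0.0007493320130352499 [ 0.55002144 -0.30888711  0.1328708 ]
```

View pics/t2.png

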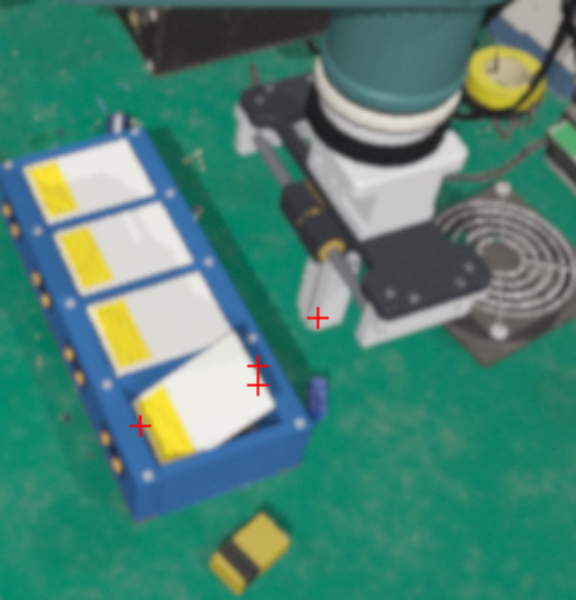

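The fingers are closed behind flap d, and their projected tip at (318,318) in the crop matches the image. Flap d is tilted about 0.5 rad, the others are shut, and the descent behind it is clear.

Run:
```python
from h import *
Z=.068
servo_line(P("d",.080,Z),speed=.15); servo_line(P("d",.056,Z),speed=.08); pause(.15); t,f0,p=st()
for x in np.arange(.052,.0095,-.003):
    servo_line(P("d",x,Z),speed=.03); t,f,p=st(); d=f-f0
    print(round(t,2),round(x*1e3),round((p-C)@xd*1e3,1),"fx",round(d@xd,2),"fz",round(d[2],2))
    if np.linalg.norm(d)>12: print("stop");break
pause(.3)
servo_line(P("d",.085,Z),speed=.12); servo_line(P("d",.085,.16),speed=.2); 
c=capture("scene");cv2.imwrite("pics/t3.png",cv2.resize(c["image"][150:400,280:520,::-1],(576,600))); print(st())
```

```text
19.18 52 51.9 fx 0.18 fz -0.33
19.43 49 48.8 fx 0.6 fz -0.53
19.68 46 47.1 fx 4.35 fz 1.42
19.93 43 44.0 fx 3.99 fz 2.41
20.18 40 39.1 fx 2.57 fz 1.29
20.43 37 35.9 fx -0.03 fz 0.65
20.68 34 33.2 fx 0.61 fz -0.91
20.93 31 30.5 fx 0.79 fz -0.46
21.18 28 27.7 fx 0.18 fz -0.15
21.43 25 24.7 fx 0.46 fz 0.64
21.68 22 21.6 fx 0.15 fz 0.21
21.93 19 18.6 fx -0.04 fz 0.22
22.18 16 15.6 fx 0.67 fz -0.3
22.43 13 12.6 fx -0.49 fz 0.26
22.68 10 11.3 fx 6.04 fz -2.3
(24.4083, array([-0.73673974, -0.67878136,  0.27942835]), array([ 0.55476597, -0.31004777,  0.16603397]))
```

View pics/t3.png

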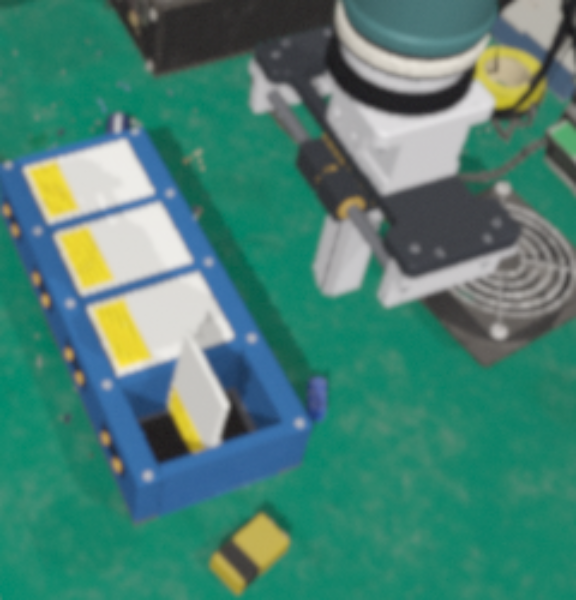

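Flap d looks upright, with the top edge running from (187,337) to (228,405) in the crop. The other flaps and the loose parts look unmoved. I'll check the angle numerically.

Run:
```python
from h import *
c=capture("scene");Rm=R.from_quat(np.array(c["rotation"])[[1,2,3,0]])
def pr(p):
    v=Rm.inv().apply(np.array(p)-c["origin"]);u=c["fx"]*v[0]/v[2]+c["cx"],c["fy"]*v[1]/v[2]+c["cy"]
    return np.round([(u[0]-280)*2.4,(u[1]-150)*2.4])
for th in (1.0,1.2,1.35,1.5):
    print(th,[pr(P("d",-.005+.05*np.cos(th),.058+.05*np.sin(th)-.008)+s*.031*yd) for s in (1,-1)])
a=cv2.imread("pics/scene0.png")[:,:,::-1]
for nm,lo,hi in [("yel",(20,110,120),(35,255,255)),("navy",(112,100,40),(128,255,150))]:
    for im in (a,c["image"]): print(nm,[(int(A),round(m["m10"]/m["m00"],1),round(m["m01"]/m["m00"],1)) for A,m in blobs(im,lo,hi,25) if 280<m["m10"]/m["m00"]<430 and m["m01"]/m["m00"]>180])
```

```text
1.0 [array([215., 327.]), array([255., 401.])]
1.2 [array([203., 327.]), array([243., 402.])]
1.35 [array([194., 328.]), array([234., 403.])]
1.5 [array([184., 330.]), array([224., 406.])]
yel [(94, 374.5, 388.4), (288, 388.6, 375.4), (377, 347.1, 323.8), (306, 330.4, 288.5), (257, 315.3, 256.8), (219, 301.7, 228.3)]
yel [(94, 374.5, 388.4), (289, 388.5, 375.3), (112, 356.5, 326.4), (310, 330.3, 288.7), (259, 315.4, 257.2), (25, 424.8, 235.6), (220, 301.8, 228.6)]
navy [(34, 410.8, 316.4)]
navy [(33, 410.8, 316.6)]
```

The top edge fits a tilt of about 1.4–1.5 rad. The cell, the relay and strips a to c haven't moved, and the arm is clear, so I'm handing in.

```bash
python3 -c "
from station import *
print(state()['time_s'],sign_off())"
```

```text
the job is handed in; nothing more can be done
24.4583 None
```

Flap d covers the empty bay. It now stands upright, and I handed the job in at 24.5 s of the 48 s allowed; the hand-in gives no verdict.

- **Finding the flap:** I pressed the yellow ends of a, b, c and d in turn with closed fingertips. Flaps a, b and c held firm at about 10 N with almost no descent. Flap d rocked at about 2 N.
- **Raising it:** I tipped d by pressing its yellow end 12 mm down, then pushed its far end up from behind. The contact force read 6 N at the end of the push, probably the upright stop. I then backed the arm off and up.
- **Last checks:**
  - The image puts flap d's tilt at about 1.4–1.5 rad.
  - The strips of a to c, the cell and the relay are within 0.5 px of where they started.
  - The capacitor was only checked by eye; the arm did not go near it.
  - The highest force read was about 11 N, and no check failed or disagreed.

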